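# Nudge a cutting forme onto its register pins

### The arm

A 6-joint arm with a two-finger parallel gripper is mounted at the origin on the work surface. World frame = base frame: x ahead of the robot, y to its left, z up, the work surface at z = 0. Lengths are in m, angles in rad, forces in N, time in s.
With the tool pointing down it reaches from about 0.375 to 0.975 m from the base axis. Payload 3.8 kg.
Tool frame: the origin (TCP) lies on the centre line of the jaws, within the pads' length; the fingertips stand 14 mm ahead of it and the grasp point (between the pads) lies 5 mm behind it; x points along the fingers, y is the direction in which the jaws open and shut, and the axes are right-handed (so a half turn about x gives the same grasp; the last joint's range is limited). The gripper opens to 85 mm and grips with 20 to 120 N. Pads are 22 mm wide; open, the fingers measure 114 mm over their backs; the gripper's body (76 mm by 85 mm) begins 54 mm behind the grasp point. The pads swing forward as they close: fully open they stand 13 mm farther back than shut.
Start: joints at [1.094, 0.264, 1.604, -0, 1.274, -0.037], TCP at [0.287, 0.611, 0.245] pointing down, gripper open.
Joint ranges: [-2.63, 2.63], [-0.94, 2.18], [0.31, 2.57], [-1.31, 4.45], [0, 2.66], [-2.55, 2.55]. Speed limits (rad/s): [2.57, 2.57, 3.14, 3.14, 3.14, 3.14].

### API

Orientations are given as a rotation vector (axis times angle).
In Python, from workcell import bot gives the robot as it stands.
- The arm moves only by the shell command python3 -m creep 'ROWS' [FORCE]. ROWS is JSON, a list of rows, each an object with "grip": the finger opening in cm, from 0 to 8.54; "dp": the shift along the tool's x, y, z in cm, a list of three; "rotation": the turn, a rotation vector about the tool's x, y, z in rad, a list of three. A call has 1 to 5 rows; each row is the pose to reach, as a shift and turn from the pose commanded when the call began, along the tool's axes at that moment; what a row does not reach only later rows make up. A row lasts 1/12 s, in which the tool goes at most 41.7 mm and 7.16 degrees, less where a joint would pass 70% of its speed; a pose out of reach is approached as far as the arm can. A call with a gripper value outside its range is refused whole. The fingers move at their own pace and stop on an object; FORCE is the grip in N (left out, the last holds). Time passes only in rows, so rows that repeat a pose let the fingers close. It gives the time, the measured TCP pose, the force and the opening at its end, in the units of the state.
- bot.read_state(): the state, without advancing time (a new reading comes with each control period).
- bot.read_camera(name): name is "side" or "top" or "wrist"; returns (picture, depth): 384x512x3 uint8, red, green, blue; 384x512 float32, m along the optical axis (not along the pixel's ray), 0 where there is no reading.
- bot.get_calibration(name): a dict with "fx", "fy", "cx", "cy" (pixels), "rvec" (rotation vector, rad) and "tvec" (3), from world to camera coordinates, as OpenCV has them. Camera axes: x right, y down, z forward; pixel columns grow to the right and rows downward; lengths in m; the calibration is good to about 2 mm. A picture is of the moment at which its call begins: read the wrist's pose just before it. get_calibration takes no time and is no camera call; for the wrist camera it gives the pose at the moment of the call.
- bot.finish_job(): hands the job in, once; it reports no verdict.
The state is a dict: "time": time; "q": joint angles; "joint_vel": joint speeds; "joint_torque": joint torques, N m; "tool_pos": TCP position; "tcp_rot": TCP orientation; "wrist_force": force on the tool from outside, world axes, zero at the start; "torque": the same for the moment, N m; "width": opening from 0.0 (shut) to 1.0 (fully open).
Only numpy, scipy, OpenCV 4.12 (cv2) and the standard library are available. Lean on these libraries where they do the work, as an engineer would, in place of code of your own. Each camera call takes 0.05 s, during which the arm holds its last target.

### The job

The plywood cutting forme lies askew on the grey register bed, propped up on the bed's two locating pins. Without picking it up, push it with the fingertips against the fence and along it until both of its holes drop over the two pins and it lies flat on the bed, then leave it there. Leave the tape core, glue jar, screwdriver and sample carton where they are.

Things in the scene. Friction and masses are not known exactly. Their poses are not given: they have to be found in the camera images.
- bed: Fixed grey register bed, 260 (x) by 380 (y) by 15 mm; origin: centre of its underside, on the bench; x points away from the robot to the fence, y along it, z up. Top face 15 mm above the origin. Aluminium fence, 24 mm higher, all along y; the face the forme bears on is at x = +100 mm. Yellow lines at y = +112 and -112 mm show where the ends of the seated forme lie.
- forme: Loose plywood board, 150 (x, to the fence) by 220 (y) by 12 mm, 0.35 kg, with steel rules on top; origin: centre of underside. Starts 24-45 mm too far to bed +y, 9-20 mm off the fence, turned up to 4 deg, near edge on the bed, fence side propped 9 mm up on the pins. Seated: origin at bed x = +25, y = 0, z = 15 mm, axes as the bed's. It drops by itself once the holes are over the pins.
- hole0 (a point): Centre of the forme's hole on its -y side, at the underside (forme x = +35, y = -50 mm); 16 mm diameter, right through.
- hole1 (a point): Centre of the forme's other hole, at the underside (forme x = +35, y = +50 mm); 16 mm diameter.
- forme_mid (a point): Centre of the forme, half-way up its thickness (6 mm above the underside).
- pin0 (a point): Foot of the brass pin on the bed's -y side, at the bed's top face (bed x = +60, y = -50 mm). Pin 12 mm in diameter, 8 mm tall, its upper 5 mm tapering to 8 mm across. Hidden under the forme at the start. hole0 goes over it.
- pin1 (a point): Foot of the other, equal brass pin (bed x = +60, y = +50 mm). hole1 goes over it.
- tape: Bystander: cardboard tape core, a ring 90 mm across, 25 mm high, lying flat on the bench beyond the bed's -y end. Origin: centre of its underside.
- glue: Bystander: glue jar with blue cap, 44 mm across, 75 mm tall, standing on the bench behind the fence. Origin: centre of its underside.
- driver: Bystander: screwdriver with black handle lying on the bench beyond the bed's +y end. Origin: underside, near its middle.
- sample: Bystander: small closed cardboard carton, 60 x 90 x 30 mm, on the bench beyond the bed's -y end. Origin: centre of its underside.

How it is judged:
By the outcome, as a careful person would: the job done as asked, in the order asked, and still so for the second after the job is handed in, with the robot touching nothing.
It also fails if it takes over 64 s, if anything falls off the work surface, if the arm or the gripper's body presses on something with over 40 N, if the wrist force passes 120 N, or if a joint passes its speed limit or range.

## Working session

There is one attempt and no reset: what is moved stays moved. The work goes in short steps, Python scripts to look and compute and a shell command to move; the robot and the scene stay as the last step left them, time stands still between calls to the robot, and variables do not carry over. Pictures are saved under pics/ and viewed, and the job is handed in when it is done.

```bash
ls; mkdir -p pics; python3 - <<'E'
from workcell import bot
import cv2
s=bot.read_state(); print(s)
for n in ("top","side","wrist"):
    c=bot.get_calibration(n); p,d=bot.read_camera(n)
    print(n,c)
    cv2.imwrite(f"pics/{n}0.png",cv2.cvtColor(p,cv2.COLOR_RGB2BGR))
    import numpy as np; np.savez(f"pics/{n}0.npz",p=p,d=d,**{k:np.array(v) for k,v in c.items()})
E
```

```text
pics
{'time': 0.0, 'q': array([ 1.09408728e+00,  2.64762844e-01,  1.60540300e+00, -7.02027005e-06,
        1.27367743e+00, -3.69107098e-02]), 'joint_vel': array([ 0.00130041,  0.00076429,  0.00034634, -0.00089912, -0.00079304,
        0.00049928]), 'joint_torque': array([-2.57866850e-04, -5.15147460e+01, -3.67297018e+01, -6.53867778e-05,
        1.34335557e-02, -1.14133599e-05]), 'tool_pos': array([0.28707166, 0.61013207, 0.24393979]), 'tcp_rot': array([ 0.3432149 ,  1.54370476, -0.34665986]), 'wrist_force': array([-0.36068632,  0.60956502, -0.39266824]), 'torque': array([-0.00117809, -0.02867504, -0.02981083]), 'width': 0.9983971971632227}
top {'fx': 348.2148814752561, 'fy': 348.2148814752561, 'cx': 255.65355534479153, 'cy': 194.64424047201283, 'rvec': array([ 2.09070362, -2.15396838,  0.14710687]), 'tvec': array([0.03168891, 0.62065758, 0.76576656])}
side {'fx': 395.1045094845132, 'fy': 395.1045094845132, 'cx': 265.2370213174102, 'cy': 190.70707419244323, 'rvec': array([ 2.21050776, -0.7643854 ,  0.31173764]), 'tvec': array([-0.45873561,  0.27746681,  0.63179457])}
wrist {'fx': 323.2395594980438, 'fy': 323.2395594980438, 'cx': 258.40202133290825, 'cy': 190.85788007528296, 'rvec': array([-2.41646547, -1.53587431, -0.24153246]), 'tvec': array([-0.67350011, -0.04067562,  0.38094159])}
```

View pics/top0.png

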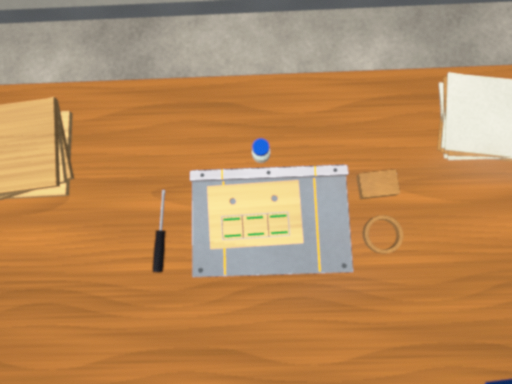

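View pics/side0.png

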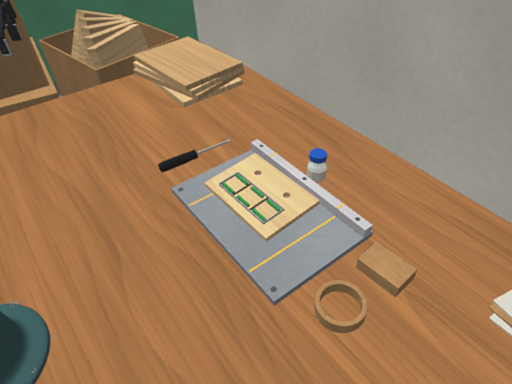

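View pics/wrist0.png

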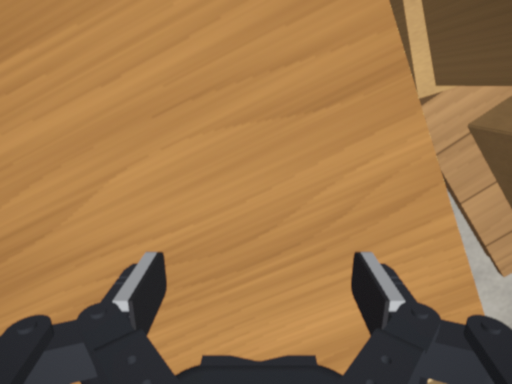

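The top view shows the bed at cols 192–352, rows 167–276, with the fence on the far side. The forme is at cols 208–303, rows 181–248, shifted left (+y), with its holes at about (233,201) and (275,198). The yellow lines are at cols ~224 and ~318.

```bash
cat > h.py <<'E'
import numpy as np, cv2
from scipy.optimize import least_squares
def cal(c):
    R=cv2.Rodrigues(np.array(c['rvec'],float))[0]; return R,np.array(c['tvec'],float)
def ray(c,uv,z):
    R,t=cal(c); uv=np.atleast_2d(uv).astype(float)
    z=np.broadcast_to(z,(len(uv),))
    d=np.c_[(uv[:,0]-c['cx'])/c['fx'],(uv[:,1]-c['cy'])/c['fy'],np.ones(len(uv))]@R
    o=-R.T@t
    return o+d*((z-o[2])/d[:,2])[:,None]
def proj(c,P):
    R,t=cal(c); q=np.atleast_2d(P)@R.T+t
    return np.c_[q[:,0]/q[:,2]*c['fx']+c['cx'],q[:,1]/q[:,2]*c['fy']+c['cy']]
def cloud(c,d):
    v,u=np.mgrid[:d.shape[0],:d.shape[1]]
    R,t=cal(c)
    p=np.stack([(u-c['cx'])/c['fx']*d,(v-c['cy'])/c['fy']*d,d],-1)
    return (p-t)@R
E
python3 - <<'E'
from h import *
f=np.load('pics/top0.npz'); p=f['p'];d=f['d'];c={k:f[k] for k in('fx','fy','cx','cy','rvec','tvec')}
X=cloud(c,d)
for n,(u,v) in dict(bench=(256,320),bed=(340,220),bed2=(200,230),formenear=(215,243),formefar=(255,186),fr=(295,190),fl=(213,190),frn=(297,240),fence=(230,173),fence2=(310,171)).items():
    print(n,X[v-1:v+2,u-1:u+2].reshape(-1,3).mean(0).round(4),p[v,u])
hsv=cv2.cvtColor(p,cv2.COLOR_RGB2HSV)
for n,(u,v) in dict(forme=(225,240),bench=(256,320),bed=(340,220),yl=(319,230),fence=(230,173)).items(): print(n,hsv[v,u])
a=p[150:290,170:370]; cv2.imwrite('pics/topc.png',cv2.cvtColor(cv2.resize(a,None,fx=4,fy=4,interpolation=cv2.INTER_CUBIC),cv2.COLOR_RGB2BGR))
E
```

```text
bench [0.3307 0.0218 0.0012] [196 127  62]
bed [ 0.559  -0.1871  0.0161] [164 171 178]
bed2 [0.5448 0.1512 0.0165] [166 175 182]
formenear [0.5122 0.1133 0.0284] [245 220 150]
formefar [0.6449 0.0145 0.0372] [247 223 150]
fr [ 0.6322 -0.0808  0.0358] [247 220 148]
fl [0.6384 0.1158 0.0372] [249 226 154]
frn [ 0.5138 -0.0807  0.0287] [249 226 153]
fence [0.6781 0.0739 0.0404] [225 223 227]
fence2 [ 0.6765 -0.1184  0.0401] [227 224 228]
forme [ 21  78 245]
bench [ 15 174 196]
bed [105  20 178]
yl [ 21  19 179]
fence [135   4 227]
```

View pics/topc.png

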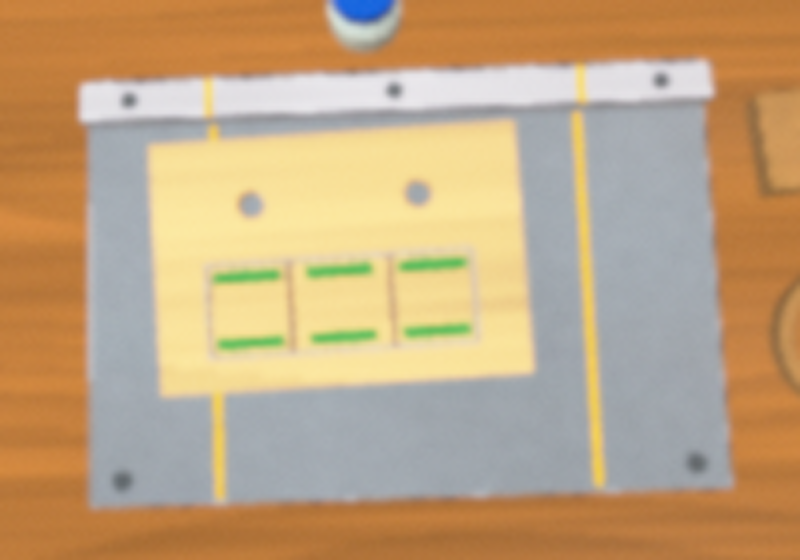

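```bash
cat > meas.py <<'E'
from h import *
def meas(p,d,c,tag=None):
    hsv=cv2.cvtColor(p,cv2.COLOR_RGB2HSV).astype(int); H,S,V=hsv[...,0],hsv[...,1],hsv[...,2]
    roi=np.zeros(V.shape,bool); roi[160:285,180:362]=1
    X=cloud(c,d)
    out={}
    # bed+fence: low saturation region, biggest, fill
    m=((S<60)|((H>17)&(H<32)&(V>205)))&roi
    m=cv2.morphologyEx(m.astype(np.uint8),cv2.MORPH_CLOSE,np.ones((7,7)))
    cs,_=cv2.findContours(m,cv2.RETR_EXTERNAL,cv2.CHAIN_APPROX_NONE); k=max(cs,key=cv2.contourArea)[:,0]
    P=ray(c,k,0.015)
    out['bedpts']=P
    # near edge: pixels of contour with rows large
    f=(H>17)&(H<32)&(S>55)&(V>210)&roi
    f=f.astype(np.uint8)
    f=cv2.morphologyEx(f,cv2.MORPH_CLOSE,np.ones((9,9)))
    f=cv2.morphologyEx(f,cv2.MORPH_OPEN,np.ones((11,11)))
    cs,_=cv2.findContours(f,cv2.RETR_EXTERNAL,cv2.CHAIN_APPROX_NONE); k2=max(cs,key=cv2.contourArea)[:,0]
    # top plane from depth
    ff=cv2.erode(f,np.ones((5,5)))>0
    Q=X[ff]; A=np.c_[Q[:,:2],np.ones(len(Q))]
    co=np.linalg.lstsq(A,Q[:,2],rcond=None)[0]
    out['plane']=co
    z=np.full(len(k2),.032)
    for _ in range(4):
        PP=ray(c,k2,z); z=np.c_[PP[:,:2],np.ones(len(PP))]@co
    out['forme']=cv2.minAreaRect((PP[:,:2]*1000).astype(np.float32))
    # dark spots: holes & bed screws
    g=cv2.cvtColor(p,cv2.COLOR_RGB2GRAY)
    ym=((H>17)&(H<32)&(S>90)&(V>150)&roi&(cv2.dilate(f,np.ones((5,5)))==0)).astype(np.uint8)
    v,u=np.nonzero(ym); Y=ray(c,np.c_[u,v],0.015); out['yellow']=Y
    hm=(f>0)&(S<60); 
    n,l,st,ce=cv2.connectedComponentsWithStats(hm.astype(np.uint8))
    out['holes']=[(st[i,4],ce[i]) for i in range(1,n) if st[i,4]>15]
    return out
E
python3 - <<'E'
from meas import *
f=np.load('pics/top0.npz'); p=f['p'];d=f['d'];c={k:f[k] for k in('fx','fy','cx','cy','rvec','tvec')}
o=meas(p,d,c)
B=o['bedpts']
print('bedrect',cv2.minAreaRect((B[:,:2]*1000).astype(np.float32)))
print('forme',o['forme'],cv2.boxPoints(o['forme'])); print(o['plane'])
for a,ce in o['holes']: print(a,ce,ray(c,ce,.034))
Y=o['yellow']
for s in (Y[:,1]<-.05, Y[:,1]>.05):
    y=Y[s]; print(len(y), np.polyfit(y[:,0],y[:,1],1), y.mean(0))
# fence front-top edge via brightness boundary: column scan
V=p.astype(float).mean(2)
pts=[]
for u in range(195,346,3):
    col=cv2.GaussianBlur(V,(1,1),0)[168:190,u]
    # fence bright then bed grey: find last crossing below 200 from bright
    i=np.argmin(np.diff(col[:])) ; 
    pts.append((u,168+i+.5))
pts=np.array(pts); Pf=ray(c,pts,.039)
print(np.c_[pts,Pf[:,:2]].round(3)[::4])
# bed screw marks? near
dark=(V<110); dark[:,:180]=0;dark[:,362:]=0;dark[:160]=0;dark[285:]=0
n,l,st,ce=cv2.connectedComponentsWithStats(dark.astype(np.uint8))
for i in range(1,n):
    if st[i,4]>6: print(st[i,4],ce[i],ray(c,ce[i],.015),ray(c,ce[i],.039))
# near edge
s=B[:,0]<B[:,0].min()+.02
print(np.polyfit(B[s][:,1],B[s][:,0],1),B[s].mean(0))
E
```

```text
bedrect ((575.6860961914062, -18.878570556640625), (279.0908508300781, 389.6716003417969), 0.22877302765846252)
forme ((579.1814575195312, 19.30152130126953), (157.27560424804688, 221.04180908203125), 0.9936626553535461) [[498.63885 128.4421 ]
 [502.4721  -92.56649]
 [659.72406 -89.83905]
 [655.8908  131.16953]]
[-0.22248703 -0.03811037  0.16733656]
24 [274.125 198.   ] [[ 0.61474841 -0.03033862  0.034     ]]
26 [232.5 201. ] [[0.610662   0.06954826 0.034     ]]
243 [-0.00142846 -0.12976843] [ 0.55877633 -0.13056662  0.015     ]
81 [0.01707491 0.0857043 ] [0.51615897 0.09451766 0.015     ]
[[ 1.950e+02  1.795e+02  6.650e-01  1.590e-01]
 [ 2.070e+02  1.785e+02  6.670e-01  1.300e-01]
 [ 2.190e+02  1.785e+02  6.660e-01  1.010e-01]
 [ 2.310e+02  1.775e+02  6.670e-01  7.200e-02]
 [ 2.430e+02  1.775e+02  6.660e-01  4.300e-02]
 [ 2.550e+02  1.775e+02  6.650e-01  1.400e-02]
 [ 2.670e+02  1.765e+02  6.670e-01 -1.500e-02]
 [ 2.790e+02  1.765e+02  6.660e-01 -4.400e-02]
 [ 2.910e+02  1.755e+02  6.670e-01 -7.300e-02]
 [ 3.030e+02  1.755e+02  6.660e-01 -1.010e-01]
 [ 3.150e+02  1.745e+02  6.680e-01 -1.300e-01]
 [ 3.270e+02  1.745e+02  6.670e-01 -1.590e-01]
 [ 3.390e+02  1.735e+02  6.680e-01 -1.870e-01]]
7 [357.85714286 179.        ] [[ 0.65827355 -0.2375494   0.015     ]] [[ 0.653378  -0.2309841  0.039    ]]
9 [359.55555556 190.88888889] [[ 0.62859039 -0.23942745  0.015     ]] [[ 0.62453997 -0.23280868  0.039     ]]
[-0.00372821  0.43825389] [ 0.43832464 -0.0189785   0.015     ]
```

```bash
cat > st.py <<'E'
from h import *
from workcell import bot
from scipy.spatial.transform import Rotation as Ro
def st(target=None):
    s=bot.read_state(); R=Ro.from_rotvec(s['tcp_rot']).as_matrix()
    print('t',round(s['time'],2),'p',s['tool_pos'].round(4),'F',s['wrist_force'].round(1),'w',round(s['width'],2)); print(R.round(3))
    if target is not None: print('dp cm',(R.T@(np.array(target)-s['tool_pos'])*100).round(2))
    return s,R
E
python3 - <<'E'
from st import *
s,R=st([.46,.035,.15])
# desired: x down, y = +-world y
for sg in (1,-1):
    D=np.c_[[0,0,-1],[0,sg,0],np.cross([0,0,-1],[0,sg,0])]
    print(sg,Ro.from_matrix(R.T@D).as_rotvec().round(3))
E
```

```text
t 0.15 p [0.2871 0.6103 0.2442] F [0.1 0.7 0.2] w 1.0
[[-0.001  0.426  0.905]
 [-0.002  0.905 -0.426]
 [-1.    -0.002 -0.   ]]
dp cm [  9.5  -44.68  40.14]
1 [-0.44  -0.     0.002]
-1 [2.702e+00 2.000e-03 1.000e-03]
```

```bash
python3 -m creep '[{"grip":0,"dp":[0,-2.98,2.67],"rotation":[-0.11,0,0]},{"grip":0,"dp":[0,-5.96,5.34],"rotation":[-0.22,0,0]},{"grip":0,"dp":[0,-8.94,8.01],"rotation":[-0.33,0,0]},{"grip":0,"dp":[0,-11.9,10.7],"rotation":[-0.44,0,0]},{"grip":0,"dp":[0,-14.9,13.4],"rotation":[-0.44,0,0]}]' 60
python3 - <<'E'
from st import *
st([.46,.035,.15])
E
```

```text
time: 0.57
tool_pos: [0.3451, 0.4171, 0.2447]
tcp_rot: [-0.005, 1.571, 0.004]
wrist_force: [1.4, 0.0, -0.3]
width: 0.299
t 0.57 p [0.3451 0.4171 0.2447] F [ 1.4  0.  -0.3] w 0.3
[[-0.    -0.006  1.   ]
 [-0.001  1.     0.006]
 [-1.    -0.001 -0.   ]]
dp cm [  9.49 -38.27  11.27]
```

```bash
python3 -m creep '[{"grip":0,"dp":[0,-3.8,1.15],"rotation":[0,0,0]},{"grip":0,"dp":[0,-7.6,2.3],"rotation":[0,0,0]},{"grip":0,"dp":[0,-11.4,3.45],"rotation":[0,0,0]},{"grip":0,"dp":[0,-15.2,4.6],"rotation":[0,0,0]},{"grip":0,"dp":[0,-19,5.7],"rotation":[0,0,0]}]'
python3 -m creep '[{"grip":0,"dp":[1,-3.8,1.15],"rotation":[0,0,0]},{"grip":0,"dp":[3,-7.6,2.3],"rotation":[0,0,0]},{"grip":0,"dp":[5,-11.4,3.45],"rotation":[0,0,0]},{"grip":0,"dp":[7,-15.2,4.6],"rotation":[0,0,0]},{"grip":0,"dp":[9,-18.6,5.6],"rotation":[0,0,0]}]'
python3 -m creep '[{"grip":0,"dp":[0,0,0],"rotation":[0,0,0]}]'
python3 - <<'E'
from st import *
st([.46,.035,.036])
p,d=bot.read_camera("side"); cv2.imwrite('pics/s1.png',p[...,::-1])
E
```

```text
time: 0.98
tool_pos: [0.4022, 0.227, 0.2452]
tcp_rot: [-0.001, 1.571, 0.001]
wrist_force: [1.3, -0.4, 0.2]
width: 0.001
time: 1.4
tool_pos: [0.4568, 0.0472, 0.1585]
tcp_rot: [-0.0, 1.569, 0.0]
wrist_force: [0.8, 0.6, -0.1]
width: -0.002
time: 1.48
tool_pos: [0.4547, 0.0437, 0.1549]
tcp_rot: [0.002, 1.577, -0.006]
wrist_force: [-0.6, 1.0, 0.2]
width: 0.0
t 1.48 p [0.4547 0.0437 0.1549] F [-0.6  1.   0.2] w 0.0
[[-0.006  0.005  1.   ]
 [-0.003  1.    -0.005]
 [-1.    -0.003 -0.006]]
dp cm [11.89 -0.83  0.6 ]
```

View pics/s1.png

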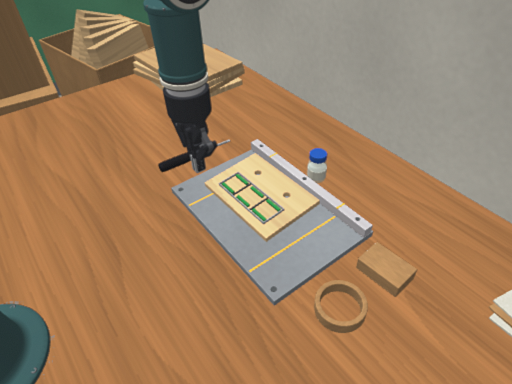

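The gripper (around pixel (200,160)) stands closed above the near side of the bed, with nothing disturbed. Next I descend in front of the near edge.

```bash
python3 -m creep '[{"grip":0,"dp":[3.5,0,0],"rotation":[0,0,0]},{"grip":0,"dp":[7,0,0],"rotation":[0,0,0]},{"grip":0,"dp":[9.5,0,0],"rotation":[0,0,0]},{"grip":0,"dp":[11.2,0,0],"rotation":[0,0,0]},{"grip":0,"dp":[12.1,0,0],"rotation":[0,0,0]}]'
python3 -m creep '[{"grip":0,"dp":[0,0,0.5],"rotation":[0,0,0]},{"grip":0,"dp":[0,0,1],"rotation":[0,0,0]},{"grip":0,"dp":[0,0,1.5],"rotation":[0,0,0]},{"grip":0,"dp":[0,0,2],"rotation":[0,0,0]},{"grip":0,"dp":[0,0,2.2],"rotation":[0,0,0]}]'
python3 -m creep '[{"grip":0,"dp":[0,0,0.2],"rotation":[0,0,0]},{"grip":0,"dp":[0,0,0.4],"rotation":[0,0,0]},{"grip":0,"dp":[0,0,0.6],"rotation":[0,0,0]},{"grip":0,"dp":[0,0,0.8],"rotation":[0,0,0]},{"grip":0,"dp":[0,0,0.9],"rotation":[0,0,0]}]'
```

```text
time: 1.95
tool_pos: [0.4545, 0.05, 0.0358]
tcp_rot: [-0.001, 1.575, 0.001]
wrist_force: [0.0, 0.3, 1.0]
width: 0.001
time: 2.37
tool_pos: [0.4812, 0.0493, 0.0396]
tcp_rot: [-0.0, 1.567, 0.0]
wrist_force: [-0.3, -0.0, 1.4]
width: -0.001
time: 2.78
tool_pos: [0.4876, 0.049, 0.0379]
tcp_rot: [-0.0, 1.571, 0.0]
wrist_force: [-0.5, -0.0, -0.1]
width: -0.001
```

```bash
python3 -m creep '[{"grip":0,"dp":[0,0,0],"rotation":[0,0,0]},{"grip":0,"dp":[0.2,0,0],"rotation":[0,0,0]},{"grip":0,"dp":[0.4,0,0],"rotation":[0,0,0]},{"grip":0,"dp":[0.4,0,0],"rotation":[0,0,0]}]'
python3 - <<'E'
from st import *
s,R=st()
p,d=bot.read_camera("side"); c=bot.get_calibration("side"); print(proj(c,[.495,.05,.02]))
cv2.imwrite('pics/s2.png',cv2.resize(p[120:280,150:370],None,fx=3.5,fy=3.5)[...,::-1])
E
```

```text
time: 3.12
tool_pos: [0.4868, 0.0491, 0.0332]
tcp_rot: [-0.0, 1.572, 0.0]
wrist_force: [-0.5, 0.3, -0.3]
width: 0.002
t 3.12 p [0.4868 0.0491 0.0332] F [-0.5  0.3 -0.3] w 0.0
[[-0.001 -0.     1.   ]
 [-0.     1.     0.   ]
 [-1.    -0.    -0.001]]
[[220.38054918 202.38476269]]
```

View pics/s2.png

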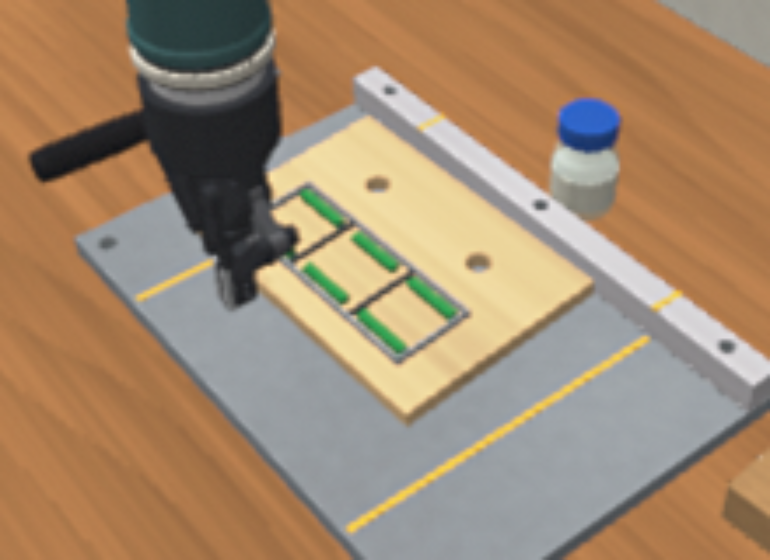

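Fingertips at crop (235,300) stand on the bed just short of the near edge. Now I push to the fence.

```bash
python3 -m creep '[{"grip":0,"dp":[0,0,0.2],"rotation":[0,0,0]},{"grip":0,"dp":[0,0,0.4],"rotation":[0,0,0]},{"grip":0,"dp":[0,0,0.6],"rotation":[0,0,0]},{"grip":0,"dp":[0,0,0.8],"rotation":[0,0,0]},{"grip":0,"dp":[0,0,1.0],"rotation":[0,0,0]}]'
python3 -m creep '[{"grip":0,"dp":[0,0,0.1],"rotation":[0,0,0]},{"grip":0,"dp":[0,0,0.2],"rotation":[0,0,0]},{"grip":0,"dp":[0,0,0.3],"rotation":[0,0,0]},{"grip":0,"dp":[0,0,0.4],"rotation":[0,0,0]},{"grip":0,"dp":[0,0,0.5],"rotation":[0,0,0]}]'
python3 -m creep '[{"grip":0,"dp":[0,0,0.1],"rotation":[0,0,0]},{"grip":0,"dp":[0,0,0.2],"rotation":[0,0,0]},{"grip":0,"dp":[0,0,0.2],"rotation":[0,0,0]}]'
```

```text
time: 3.58
tool_pos: [0.4967, 0.0492, 0.0336]
tcp_rot: [-0.0, 1.573, 0.0]
wrist_force: [-3.8, 1.0, 2.3]
width: 0.004
time: 4.0
tool_pos: [0.5025, 0.0491, 0.0337]
tcp_rot: [-0.0, 1.571, 0.0]
wrist_force: [-2.0, 0.5, -1.2]
width: 0.002
time: 4.25
tool_pos: [0.5043, 0.049, 0.0338]
tcp_rot: [-0.0, 1.571, 0.0]
wrist_force: [-2.5, -0.0, -0.4]
width: -0.001
```

```bash
python3 - <<'E'
from st import *
s,R=st()
p,d=bot.read_camera("top"); 
cv2.imwrite('pics/t3.png',cv2.resize(p[150:290,170:370],None,fx=4,fy=4,interpolation=cv2.INTER_CUBIC)[...,::-1])
E
```

```text
t 4.25 p [0.5043 0.049  0.0338] F [-2.5 -0.  -0.4] w -0.0
[[-0.001 -0.     1.   ]
 [-0.     1.     0.   ]
 [-1.    -0.    -0.001]]
```

View pics/t3.png

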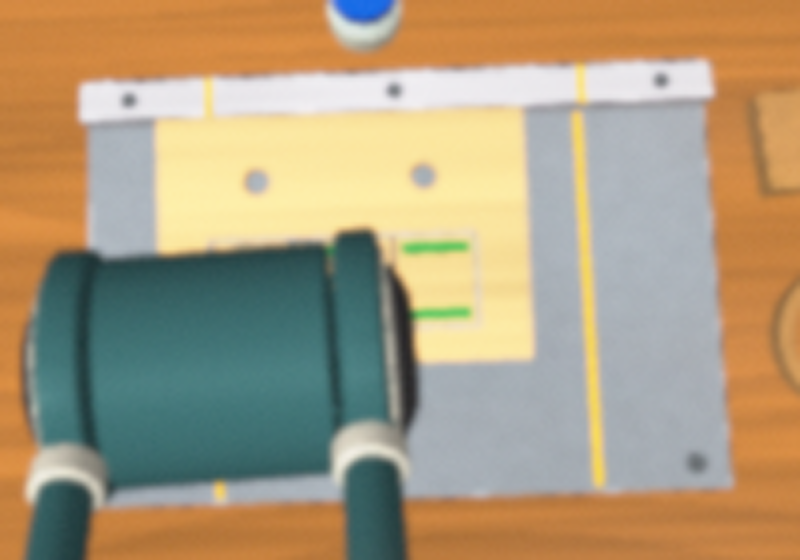

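The forme's far edge is now close to the fence (crop row ~115) and looks parallel to it. I'll push on until the force rises.

```bash
python3 -m creep '[{"grip":0,"dp":[0,0,0.1],"rotation":[0,0,0]},{"grip":0,"dp":[0,0,0.2],"rotation":[0,0,0]},{"grip":0,"dp":[0,0,0.3],"rotation":[0,0,0]},{"grip":0,"dp":[0,0,0.3],"rotation":[0,0,0]}]'

```

```text
time: 4.63
tool_pos: [0.5045, 0.0491, 0.0335]
tcp_rot: [-0.0, 1.577, -0.0]
wrist_force: [-10.4, 0.8, 7.6]
width: 0.003
```

It bears on the fence: x stalled and the reaction is 10 N. Now I retract and go round to the +y end.

```bash
python3 -m creep '[{"grip":0,"dp":[0,0,-0.7],"rotation":[0,0,0]},{"grip":0,"dp":[0,0,-2],"rotation":[0,0,0]},{"grip":0,"dp":[-3,0,-2],"rotation":[0,0,0]},{"grip":0,"dp":[-6,0,-2],"rotation":[0,0,0]},{"grip":0,"dp":[-6,3,-1],"rotation":[0,0,0]}]'
python3 -m creep '[{"grip":0,"dp":[0,3,1.5],"rotation":[0,0,0]},{"grip":0,"dp":[0,6,3],"rotation":[0,0,0]},{"grip":0,"dp":[0,8.5,5],"rotation":[0,0,0]},{"grip":0,"dp":[0,8.5,6.2],"rotation":[0,0,0]},{"grip":0,"dp":[0,8.5,6.2],"rotation":[0,0,0]}]'
python3 - <<'E'
from st import *
s,R=st([.562,.165,.034])
p,d=bot.read_camera("side"); 
cv2.imwrite('pics/s4.png',cv2.resize(p[120:280,150:370],None,fx=3.5,fy=3.5)[...,::-1])
p,d=bot.read_camera("top"); c=bot.get_calibration("top")
np.savez('pics/t4.npz',p=p,d=d,**{k:np.array(v) for k,v in c.items()})
cv2.imwrite('pics/t4.png',cv2.resize(p[150:290,170:370],None,fx=4,fy=4,interpolation=cv2.INTER_CUBIC)[...,::-1])
E
```

```text
time: 5.05
tool_pos: [0.5016, 0.0767, 0.0999]
tcp_rot: [0.001, 1.56, -0.003]
wrist_force: [2.7, 0.1, 0.8]
width: 0.001
time: 5.47
tool_pos: [0.5634, 0.1656, 0.0952]
tcp_rot: [-0.001, 1.565, 0.003]
wrist_force: [-0.1, -0.1, 0.1]
width: 0.003
t 5.47 p [0.5634 0.1656 0.0952] F [-0.1 -0.1  0.1] w 0.0
[[ 0.006 -0.002  1.   ]
 [ 0.001  1.     0.002]
 [-1.     0.001  0.006]]
dp cm [ 6.12 -0.07 -0.17]
```

View pics/t4.png

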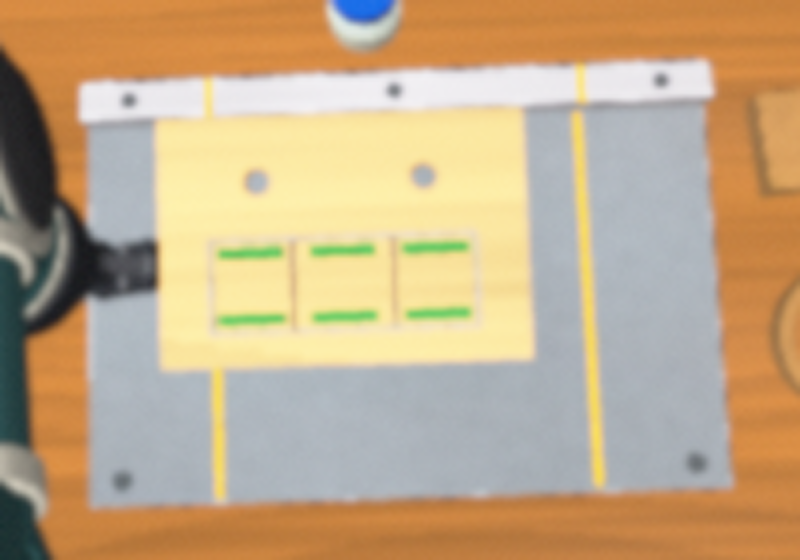

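View pics/s4.png

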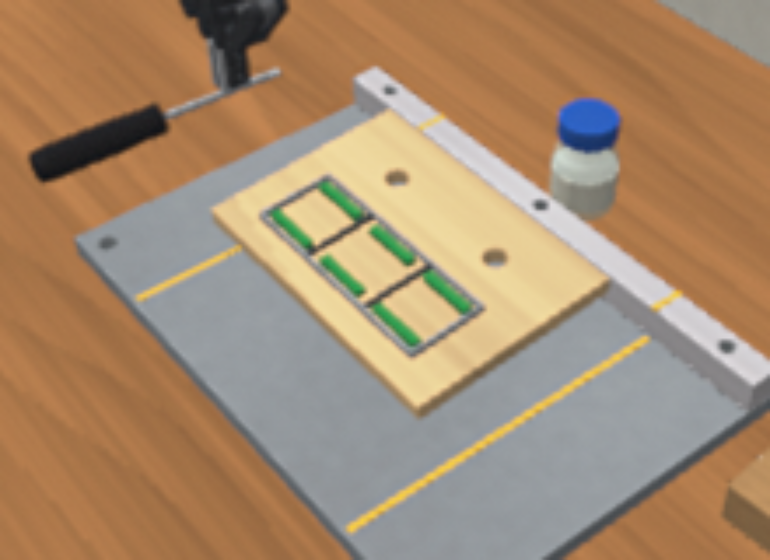

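The forme now lies square against the fence. Its holes are at crop (257,181) and (424,175), its -y edge at crop col ~530, and the -y yellow line is at col ~588.

```bash
python3 - <<'E'
from h import *
f=np.load('pics/t4.npz');c={k:f[k] for k in('fx','fy','cx','cy','rvec','tvec')}
q=lambda u,v:(170+u/4-.375,150+v/4-.375)
print(ray(c,[q(257,181),q(424,175)],.034))
print('edges +y top mid',ray(c,[q(157,245)],.033),'-y',ray(c,[q(530,235)],.033))
print('yellow',ray(c,[q(588,300),q(216,430)],.015), ray(c,[q(581,82),q(209,97)],.039))
E
```

```text
[[ 0.62543929  0.06599207  0.034     ]
 [ 0.62584804 -0.03433316  0.034     ]]
edges +y top mid [[0.58872008 0.12669594 0.033     ]] -y [[ 0.58782553 -0.09593037  0.033     ]]
yellow [[ 0.54958924 -0.13070885  0.015     ]
 [ 0.47861416  0.09479219  0.015     ]] [[ 0.67854686 -0.13032851  0.039     ]
 [ 0.67696739  0.09372012  0.039     ]]
```

```bash
python3 -m creep '[{"grip":0,"dp":[2.5,0,0],"rotation":[0,0,0]},{"grip":0,"dp":[4.5,0,0],"rotation":[0,0,0]},{"grip":0,"dp":[5.5,0,0],"rotation":[0,0,0]},{"grip":0,"dp":[6,0,0],"rotation":[0,0,0]},{"grip":0,"dp":[6,0,0],"rotation":[0,0,0]}]'
python3 -m creep '[{"grip":0,"dp":[0,-0.6,0],"rotation":[0,0,0]},{"grip":0,"dp":[0,-1.2,0],"rotation":[0,0,0]},{"grip":0,"dp":[0,-1.6,0],"rotation":[0,0,0]},{"grip":0,"dp":[0,-2.0,0],"rotation":[0,0,0]},{"grip":0,"dp":[0,-2.2,0],"rotation":[0,0,0]}]'
python3 -m creep '[{"grip":0,"dp":[0,-0.2,0],"rotation":[0,0,0]},{"grip":0,"dp":[0,-0.4,0],"rotation":[0,0,0]},{"grip":0,"dp":[0,-0.6,0.1],"rotation":[0,0,0]},{"grip":0,"dp":[0,-0.8,0.2],"rotation":[0,0,0]},{"grip":0,"dp":[0,-1.0,0.3],"rotation":[0,0,0]}]'
```

```text
time: 5.98
tool_pos: [0.5578, 0.163, 0.0325]
tcp_rot: [-0.0, 1.574, -0.001]
wrist_force: [-0.5, 0.6, 0.1]
width: 0.0
time: 6.4
tool_pos: [0.5599, 0.1414, 0.0346]
tcp_rot: [0.0, 1.57, -0.0]
wrist_force: [-0.6, 0.6, -0.2]
width: -0.002
time: 6.82
tool_pos: [0.5601, 0.1343, 0.0337]
tcp_rot: [0.004, 1.576, 0.002]
wrist_force: [-7.9, 12.1, 6.4]
width: 0.001
```

```bash
cat > look.py <<'E'
import sys
from st import *
n=sys.argv[1]
s,R=st()
p,d=bot.read_camera("top"); c=bot.get_calibration("top")
np.savez(f'pics/{n}.npz',p=p,d=d,**{k:np.array(v) for k,v in c.items()})
a=cv2.resize(p[160:280,180:360],None,fx=3,fy=3,interpolation=cv2.INTER_CUBIC)
q,_=bot.read_camera("side"); b=cv2.resize(q[135:275,170:350],(463,360),interpolation=cv2.INTER_CUBIC)
im=np.hstack([a,b])[...,::-1]; im=cv2.resize(im,None,fx=.79,fy=.79,interpolation=cv2.INTER_AREA); print(im.shape)
cv2.imwrite(f'pics/{n}.png',im)
X=cloud(c,d); H=cv2.cvtColor(p,cv2.COLOR_RGB2HSV).astype(int); g=(H[...,1]<60)
f=((H[...,0]>17)&(H[...,0]<32)&(H[...,1]>55)&(H[...,2]>205)).astype(np.uint8)
f[:,:180]=0;f[:,345:]=0;f[:178]=0;f[275:]=0
f=cv2.morphologyEx(f,cv2.MORPH_OPEN,np.ones((4,4)))
cs,_=cv2.findContours(f,cv2.RETR_CCOMP,cv2.CHAIN_APPROX_NONE)
for k in cs:
    ar=cv2.contourArea(k)
    if 12<ar<60:
        m=cv2.moments(k); uv=(m['m10']/m['m00'],m['m01']/m['m00'])
        print('hole?',ar,np.round(uv,1),ray(c,uv,.034).round(4), ray(c,uv,.027).round(4))
Q=X[f>0]
for nm,s in(('far',(Q[:,0]>.63)&(Q[:,0]<.66)),('near',(Q[:,0]>.525)&(Q[:,0]<.54))): print(nm,'top z',np.median(Q[s][:,2]).round(4),s.sum())
E
python3 look.py a5
```

```text
t 6.82 p [0.5601 0.1343 0.0337] F [-7.9 12.1  6.4] w 0.0
[[-0.005  0.002  1.   ]
 [ 0.004  1.    -0.002]
 [-1.     0.004 -0.005]]
(284, 792, 3)
hole? 42.0 [225.5 266. ] [[0.4583 0.0884 0.034 ]] [[0.4581 0.0892 0.027 ]]
hole? 21.0 [319.5 256.5] [[ 0.4742 -0.1304  0.034 ]] [[ 0.4741 -0.1315  0.027 ]]
hole? 18.0 [318.5 239. ] [[ 0.5145 -0.1304  0.034 ]] [[ 0.5147 -0.1314  0.027 ]]
hole? 15.0 [317.5 223.5] [[ 0.5507 -0.1301  0.034 ]] [[ 0.5513 -0.1312  0.027 ]]
hole? 35.5 [236.4 195.9] [[0.6227 0.06   0.034 ]] [[0.6239 0.0606 0.027 ]]
hole? 37.5 [277.7 194.4] [[ 0.6232 -0.0393  0.034 ]] [[ 0.6244 -0.0395  0.027 ]]
far top z 0.0374 1125
near top z 0.0296 514
```

View pics/a5.png

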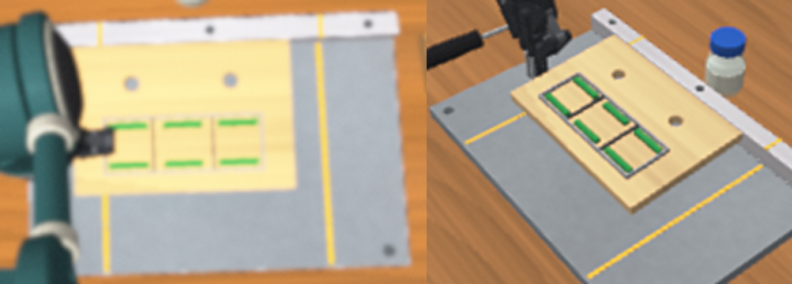

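Pushing works: the holes moved from y=0.066 to 0.060, still square to the fence. About 28 mm to go.

```bash
python3 -m creep '[{"grip":0,"dp":[0,-0.2,0],"rotation":[0,0,0]},{"grip":0,"dp":[0,-0.4,0],"rotation":[0,0,0]},{"grip":0,"dp":[0,-0.6,0],"rotation":[0,0,0]},{"grip":0,"dp":[0,-0.8,0],"rotation":[0,0,0]},{"grip":0,"dp":[0,-1.0,0],"rotation":[0,0,0]}]'
python3 -m creep '[{"grip":0,"dp":[0,-0.2,0],"rotation":[0,0,0]},{"grip":0,"dp":[0,-0.4,0],"rotation":[0,0,0]},{"grip":0,"dp":[0,-0.6,0],"rotation":[0,0,0]},{"grip":0,"dp":[0,-0.8,0],"rotation":[0,0,0]},{"grip":0,"dp":[0,-1.0,0],"rotation":[0,0,0]}]'
python3 look.py a6
```

```text
time: 7.33
tool_pos: [0.5601, 0.1248, 0.0338]
tcp_rot: [0.004, 1.575, 0.002]
wrist_force: [-6.8, 11.2, 5.7]
width: 0.001
time: 7.75
tool_pos: [0.5601, 0.1148, 0.0338]
tcp_rot: [0.004, 1.575, 0.002]
wrist_force: [-7.2, 11.3, 5.0]
width: -0.0
t 7.75 p [0.5601 0.1148 0.0338] F [-7.2 11.3  5. ] w -0.0
[[-0.005  0.001  1.   ]
 [ 0.004  1.    -0.001]
 [-1.     0.004 -0.005]]
(284, 792, 3)
hole? 24.0 [319.5 257. ] [[ 0.4731 -0.1303  0.034 ]] [[ 0.4729 -0.1314  0.027 ]]
hole? 15.0 [318.5 238.5] [[ 0.5156 -0.1305  0.034 ]] [[ 0.5159 -0.1315  0.027 ]]
hole? 21.0 [317.5 223.5] [[ 0.5507 -0.1301  0.034 ]] [[ 0.5513 -0.1312  0.027 ]]
hole? 15.0 [316.5 206.5] [[ 0.5911 -0.13    0.034 ]] [[ 0.592  -0.1311  0.027 ]]
hole? 15.0 [315.5 189.5] [[ 0.6322 -0.1299  0.034 ]] [[ 0.6334 -0.131   0.027 ]]
hole? 32.0 [244.  195.7] [[0.6227 0.0417 0.034 ]] [[0.6238 0.0421 0.027 ]]
hole? 31.0 [285.7 194.1] [[ 0.6234 -0.0584  0.034 ]] [[ 0.6245 -0.0588  0.027 ]]
far top z 0.0375 1067
near top z 0.0294 498
```

View pics/a6.png

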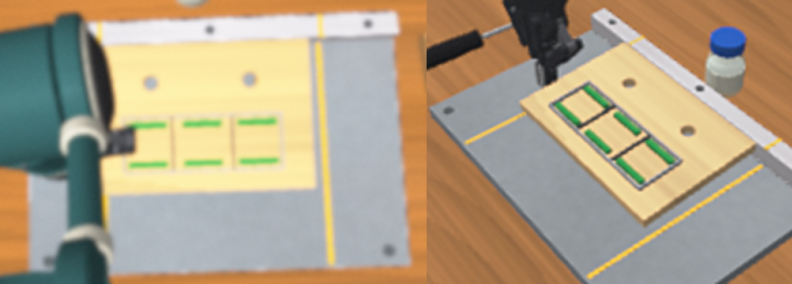

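```bash
python3 -m creep '[{"grip":0,"dp":[0,-0.15,0],"rotation":[0,0,0]},{"grip":0,"dp":[0,-0.3,0],"rotation":[0,0,0]},{"grip":0,"dp":[0,-0.45,0],"rotation":[0,0,0]},{"grip":0,"dp":[0,-0.6,0],"rotation":[0,0,0]},{"grip":0,"dp":[0,-0.7,0],"rotation":[0,0,0]}]'
python3 look.py a7 | grep -v '\-0.13'
python3 -m creep '[{"grip":0,"dp":[0,-0.05,0],"rotation":[0,0,0]},{"grip":0,"dp":[0,-0.1,0],"rotation":[0,0,0]}]'
python3 -m creep '[{"grip":0,"dp":[0,-0.05,0],"rotation":[0,0,0]},{"grip":0,"dp":[0,-0.1,0],"rotation":[0,0,0]}]'
python3 look.py a8| grep -v '\-0.13'
```

```text
time: 8.27
tool_pos: [0.5614, 0.1061, 0.0337]
tcp_rot: [-0.0, 1.573, 0.001]
wrist_force: [0.0, -0.7, 0.4]
width: 0.002
t 8.27 p [0.5614 0.1061 0.0337] F [ 0.  -0.7  0.4] w 0.0
[[-0.002 -0.001  1.   ]
 [ 0.001  1.     0.001]
 [-1.     0.001 -0.002]]
(284, 792, 3)
far top z 0.0281 1029
near top z 0.0282 502
time: 8.53
tool_pos: [0.5625, 0.1044, 0.0338]
tcp_rot: [0.001, 1.571, 0.0]
wrist_force: [-0.9, 2.8, 1.0]
width: -0.001
time: 8.7
tool_pos: [0.5625, 0.1032, 0.0338]
tcp_rot: [0.0, 1.571, 0.0]
wrist_force: [-0.1, 3.1, -1.1]
width: -0.003
t 8.7 p [0.5625 0.1032 0.0338] F [-0.1  3.1 -1.1] w -0.0
[[ 0.  0.  1.]
 [ 0.  1. -0.]
 [-1.  0.  0.]]
(284, 792, 3)
far top z 0.028 1006
near top z 0.0282 505
```

View pics/a8.png

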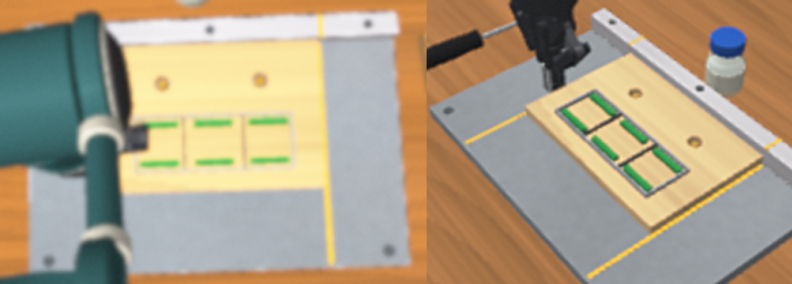

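It dropped: the top is level (28 mm at both the far and the near side), and the brass pins show in the holes at (163,83) and (260,79). Now I back off and check.

```bash
python3 -m creep '[{"grip":0,"dp":[0,1,0],"rotation":[0,0,0]},{"grip":0,"dp":[0,3,0],"rotation":[0,0,0]},{"grip":0,"dp":[-2,4,0],"rotation":[0,0,0]},{"grip":0,"dp":[-5,4,0],"rotation":[0,0,0]},{"grip":0,"dp":[-8,4,0],"rotation":[0,0,0]}]'
python3 -m creep '[{"grip":0,"dp":[-3,3,-2],"rotation":[0,0,0]},{"grip":0,"dp":[-6,6,-4],"rotation":[0,0,0]},{"grip":0,"dp":[-8,9,-6],"rotation":[0,0,0]},{"grip":0,"dp":[-8,12,-8],"rotation":[0,0,0]},{"grip":0,"dp":[-8,12,-8],"rotation":[0,0,0]}]'
python3 look.py a9
python3 - <<'E'
from meas import *
f=np.load('pics/a9.npz'); p=f['p'];c={k:f[k] for k in('fx','fy','cx','cy','rvec','tvec')}
a=p[150:290,170:370]; cv2.imwrite('pics/t9.png',cv2.resize(a,None,fx=4,fy=4,interpolation=cv2.INTER_CUBIC)[...,::-1])
full=cv2.imread('pics/top0.png'); cv2.imwrite('pics/cmp.png',cv2.resize(cv2.absdiff(full,p[...,::-1].copy())*2,(512,384)))
E
```

```text
time: 9.22
tool_pos: [0.5612, 0.1437, 0.1134]
tcp_rot: [-0.002, 1.574, 0.0]
wrist_force: [0.1, -0.6, 1.1]
width: 0.003
time: 9.63
tool_pos: [0.4808, 0.2685, 0.1971]
tcp_rot: [0.0, 1.567, 0.007]
wrist_force: [0.1, -0.4, -0.2]
width: -0.002
t 9.63 p [0.4808 0.2685 0.1971] F [ 0.1 -0.4 -0.2] w -0.0
[[ 0.004 -0.004  1.   ]
 [ 0.005  1.     0.004]
 [-1.     0.005  0.004]]
(284, 792, 3)
hole? 22.0 [249.  195.2] [[0.6234 0.0296 0.034 ]] [[0.6246 0.0299 0.027 ]]
hole? 18.5 [290.6 193.4] [[ 0.6246 -0.0701  0.034 ]] [[ 0.6258 -0.0707  0.027 ]]
far top z 0.0279 1145
near top z 0.0282 556
```

View pics/t9.png

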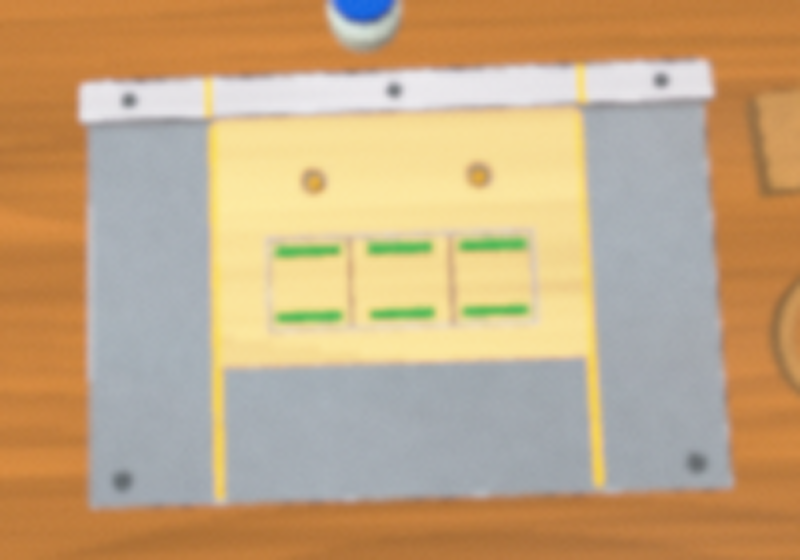

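View pics/cmp.png

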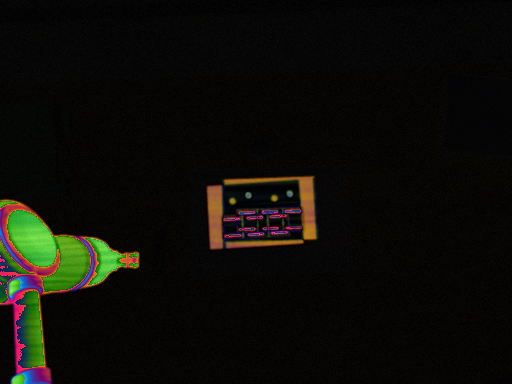

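View pics/a9.png

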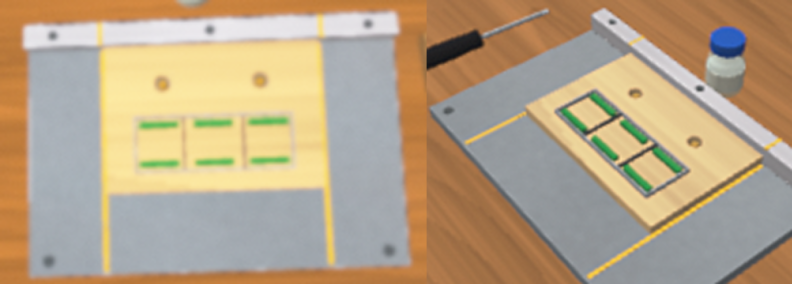

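The forme lies between the yellow lines (crop cols 213 and 583 at the fence), with the brass pins centred in the holes at (314,181) and (479,175). The difference image shows that only the forme and the arm changed, and the bystanders did not move.

```bash
python3 -c "
from workcell import bot
print(bot.finish_job())"
```

```text
the job is handed in; nothing more can be done
None
```

The forme is seated on both pins and lies flat on the bed. I handed the job in at about 9.7 s of the 64 s allowed, with the arm clear and touching nothing.

**What I did:** With the gripper closed, I pushed the forme's near edge until it bore on the fence, where the push reached about 10 N. Then I pushed its +y end about 34 mm along the fence in small steps until it dropped over the pins, and backed the arm away.

**Last checks:**
- **Flatness:** The top face measured 27.9 mm high at the far side and 28.2 mm at the near side. Before the drop these were about 37.5 and 29.5 mm. The exact figure should be 27 mm; the cameras read about 1 mm high everywhere.
- **Position:** Both brass pins show centred in their holes, and the forme's ends lie between the yellow lines.
- **Bystanders:** Comparing top views from before and after shows that only the forme and the arm moved.
- **Forces:** The highest reading I saw at the wrist was about 15 N.

**Small disagreements:** The measured hole positions were about 2 mm off in x from my estimate of the bed position, which is within the camera calibration error. After the forme had already dropped, I pushed about 2 mm further with about 3 N before backing off. It stayed seated.

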